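# Cross the polars on the slide viewer

### The arm

A 6-joint arm with a two-finger parallel gripper is mounted at the origin on the work surface; the furniture and walls round the work are solid. World frame = base frame: x ahead of the robot, y to its left, z up, the work surface at z = 0. Lengths are in m, angles in rad, forces in N, time in s.
With the tool pointing down it reaches from about 0.35 to 0.975 m from the base axis. Payload 4.9 kg.
Tool frame: the origin (TCP) lies at the very end of the fingers, on their centre line; the grasp point (between the pads) lies 19 mm behind it; x points along the fingers, y is the direction in which the jaws open and shut, and the axes are right-handed (so a half turn about x gives the same grasp; the last joint's range is limited). The gripper opens to 85 mm and grips with 20 to 120 N. Pads are 22 mm wide; open, the fingers measure 114 mm over their backs; the gripper's body (76 mm by 85 mm) begins 54 mm behind the grasp point. The pads swing forward as they close: fully open they stand 13 mm farther back than shut.
Start: joints at [1.191, 0.053, 1.613, -0, 1.476, -0.119], TCP at [0.161, 0.604, 0.231] pointing down, gripper open.
Joint ranges: [-3.01, 3.01], [-1.01, 2.22], [0.06, 2.58], [-1.02, 4.17], [0.09, 2.62], [-3.14, 3.14]. Speed limits (rad/s): [2.57, 2.57, 3.14, 3.14, 3.14, 3.14].

### API

Orientations are given as a rotation vector (axis times angle).
In Python, from station import ctrl gives the robot as it stands. The module is installed in compiled form; this text tells all that it offers.
- The arm moves only by the shell command python3 -m handwheel 'ROWS' [FORCE]. ROWS is JSON, one flat list of numbers, 7 for each row, row after row: the opening, from 0 (shut) to 1 (fully open), then the shift along the tool's x, y, z in m, then the turn, a rotation vector about the tool's x, y, z in degrees. A call has 1 to 12 rows; each row is the pose to reach, as a shift and turn from the pose commanded when the call began, along the tool's axes at that moment; what a row does not reach only later rows make up. A row lasts 1/12 s, in which the tool goes at most 41.7 mm and 7.16 degrees, less where a joint would pass 70% of its speed; a pose out of reach is approached as far as the arm can. A call with a gripper value outside its range is refused whole. The fingers move at their own pace and stop on an object; FORCE is the grip in N (left out, the last holds). Time passes only in rows, so rows that repeat a pose let the fingers close. It gives the time, the measured TCP pose, the force and the opening at its end, in the units of the state.
- ctrl.get_obs(): the state, without advancing time (a new reading comes with each control period).
- ctrl.get_image(name): name is "scene" or "top" or "wrist"; returns (picture, depth): 400x640x3 uint8, blue, green, red; 400x640 float32, m along the optical axis (not along the pixel's ray), 0 where there is no reading.
- ctrl.camera_params(name): a dict with "fov_y" (degrees; the focal length in pixels is half the picture's height over the tangent of half this angle, whatever the lens; pixels are square), "cx", "cy" (the principal point, pixels), "R" (3x3) and "t" (3): a world point X has camera coordinates R X + t; the wrist camera has in their place "hand_eye" (4x4, takes a point from camera to tool coordinates, whose origin is the TCP and whose axes are the tool frame's). Camera axes: x right, y down, z forward; pixel columns grow to the right and rows downward; lengths in m; the calibration is good to about 2 mm. A picture is of the moment at which its call begins: read the wrist's pose just before it. camera_params takes no time and is no camera call.
- ctrl.finish_job(): hands the job in, once; it reports no verdict.
The state is a dict: "t": time; "q": joint angles; "dq": joint speeds; "effort": joint torques, N m; "tool_pos": TCP position; "tool_rot": TCP orientation; "contact_force": force on the tool from outside, world axes, zero at the start; "wrist_torque": the same for the moment, N m; "opening": finger opening in m.
Only numpy, scipy, OpenCV 4.12 (cv2) and the standard library are available. Lean on these libraries where they do the work, as an engineer would, in place of code of your own. Each camera call takes 0.05 s, during which the arm holds its last target.

### The job

The stained slide is waiting half out of the small polarised-light viewer. With the fingertips only, gently push the slide tray in by its upright tab until it is fully home, and push the lever of the analyser ring round until it stands on the red mark. Grip and lift nothing, and leave the wax blocks and the specimen jars as they stand.

Things in the scene. Friction and masses are not known exactly. Their poses are not given: they have to be found in the camera images.
- viewer: Polarised-light slide viewer, fixed on the bench: cream lamp house 145 mm deep (x -70 to +75), 175 mm wide (y -80 to +95), dark stage plate on top 40 mm above the bench. Origin on the bench under the ring's axis; x to the viewer's rear, y to its left (the side where the tray enters), z up. Nothing on it is higher than the lever's pin (100 mm).
- ring_axis (a point): Point on the vertical turning axis of the black analyser ring, 64 mm above the bench, in the upper face of the round dark scale plate (136 mm diameter, 4 mm thick, on four pillars over the stage). The ring is 94 mm in diameter, its top 75 mm above the bench, its film dark and see-through.
- analyser (a joint): Turn of the analyser ring with its lever, rad, counter-clockwise from above, 0 to 1.92 (stops). The lever points 2.269 rad + value counter-clockwise from the viewer's x axis: front left at 0. Starts at 0.1 to 0.75; the middle of the red mark is at 1.571 (front right). It stays where it is left; friction about 0.1 N m, some 1.3 N at the pin.
- lever_pin (a point): Middle of the upright black pin at the lever's end, 80 mm from the ring's axis, 86 mm above the bench. The pin is 10 mm thick (12 mm at its head), 74 to 100 mm above the bench, free all round; push it from the side. The flat lever bar under it, 6 mm wide with a black index line along its middle, lies 68 to 73 mm above the bench, clear of the scale plate.
- red_mark (a point): Middle of the red wedge on the scale plate, 60 mm from the ring's axis, 64 mm above the bench. The wedge is 7 degrees (0.12 rad) wide; the other scale marks are white, every 5 degrees. The lever stands on the mark when its centre line points within the wedge.
- slide_tray: Loose steel tray, 40 mm wide, 144 mm long (y -48 to +96), 7 mm thick, 0.1 to 0.2 kg, with a glass slide and pink section. Origin at its underside below the slide's middle, axes like the viewer's. Starts in the guides, pulled out to the viewer's left by 30 to 55 mm; fully home its inner end meets the end stop and its origin is under the ring's axis, 40 mm above the bench.
- end_stop (a point): Middle of the end stop's face that the tray's inner end meets, 48 mm to the viewer's right of the ring's axis. Two aluminium guides run from here along the viewer's y to its left (y -54 to +90), inner gap 43 mm (1.5 mm play each side of the tray), outer edges 27.5 mm from the middle, top 52 mm above the bench, overhanging the tray by 3 mm, 2.5 mm above it.
- tab (a point): Centre of the outer (left) face of the tray's upright push tab at its outer end, 56 mm above the bench, 96 mm to the viewer's left of the tray's origin. The tab is 36 mm wide, 4 mm thick and stands from 47 to 63 mm height; push it towards the viewer's right (-y).
- block_a: Green cassette with a wax block, 28 x 41 x 13 mm, lying on the bench in front of the viewer; origin at its underside. Not to be disturbed.
- block_b: Second green cassette with a wax block, 28 x 41 x 13 mm, lying on the bench in front of the viewer; origin at its underside. Not to be disturbed.
- blue_jar: White specimen jar with a blue lid, 47 mm wide, 60 mm tall, on the bench to the right; origin at its underside. Not to be disturbed.
- white_jar: White specimen jar with a white lid, 47 mm wide, 60 mm tall, on the bench to the right; origin at its underside. Not to be disturbed.
Things that resemble listed ones, but are neither listed nor needed, are in the scene too. Of the things that look like the slide_tray, the larger one is meant.

How it is judged:
By the outcome, as a careful person would: the job done as asked, in the order asked, and still so for the second after the job is handed in, with the robot touching nothing.
It also fails if it takes over 50 s, if anything falls off the work surface, if the arm or the gripper's body presses on something with over 40 N, if the wrist force passes 120 N, or if a joint passes its speed limit or range.

## Working session

There is one attempt and no reset: what is moved stays moved. The work goes in short steps, Python scripts to look and compute and a shell command to move; the robot and the scene stay as the last step left them, time stands still between calls to the robot, and variables do not carry over. Pictures are saved under pics/ and viewed, and the job is handed in when it is done.

```bash
mkdir -p pics
cat > h.py <<'E'
import numpy as np, cv2
from station import ctrl
from scipy.spatial.transform import Rotation as Ro
def K(p): 
    f=200/np.tan(np.radians(p["fov_y"])/2); return f,p["cx"],p["cy"]
def ray(p,u,v,o=None):
    f,cx,cy=K(p); d=np.array([(u-cx)/f,(v-cy)/f,1.])
    if "R" in p:
        R=np.array(p["R"]);t=np.array(p["t"]); return -R.T@t, R.T@d
    H=np.array(p["hand_eye"]);T=Ro.from_rotvec(o["tool_rot"]).as_matrix()
    return T@H[:3,3]+o["tool_pos"], T@(H[:3,:3]@d)
def onz(p,u,v,z,o=None):
    c,d=ray(p,u,v,o); return c+d*(z-c[2])/d[2]
def proj(p,X,o=None):
    f,cx,cy=K(p);X=np.array(X,float)
    if "R" in p: c=np.array(p["R"])@X+np.array(p["t"])
    else:
        H=np.array(p["hand_eye"]);T=Ro.from_rotvec(o["tool_rot"]).as_matrix()
        c=H[:3,:3].T@(T.T@(X-o["tool_pos"])-H[:3,3])
    return f*c[0]/c[2]+cx, f*c[1]/c[2]+cy
E
python3 - <<'E'
from h import *
np.set_printoptions(precision=4,suppress=True)
o=ctrl.get_obs();print(o)
for n in("scene","top","wrist"):
    im,d=ctrl.get_image(n);cv2.imwrite(f"pics/{n}0.png",im);np.save(f"pics/{n}0.npy",d);print(n,ctrl.camera_params(n))
E
```

```text
{'t': 0.0, 'q': array([ 1.191 ,  0.0534,  1.6143, -0.    ,  1.476 , -0.119 ]), 'dq': array([ 0.0015,  0.0019,  0.0009, -0.0004,  0.0006, -0.002 ]), 'effort': array([ -0.0027, -39.3683, -37.0166,  -0.0002,   0.0073,  -0.    ]), 'tool_pos': array([0.1609, 0.6033, 0.23  ]), 'tool_rot': array([ 0.2031,  1.5616, -0.2063]), 'contact_force': array([-0.3365, -0.4382,  0.225 ]), 'wrist_torque': array([-0.0277,  0.0059,  0.0099]), 'opening': 0.08542524653792195}
scene {'fov_y': 57.494241956385096, 'cx': 314.0287335047152, 'cy': 197.64668137618847, 'R': array([[-0.9968,  0.0788, -0.0138],
       [ 0.0753,  0.865 , -0.4961],
       [-0.0271, -0.4956, -0.8681]]), 't': array([0.4735, 0.0806, 1.085 ])}
top {'fov_y': 53.71765588745262, 'cx': 317.9525194272348, 'cy': 199.01068928142578, 'R': array([[ 0.0218, -0.9997,  0.0101],
       [-0.9833, -0.0233, -0.1807],
       [ 0.1809, -0.006 , -0.9835]]), 't': array([-0.0949,  0.4737,  0.9476])}
wrist {'fov_y': 64.32434493160638, 'cx': 323.68006602157476, 'cy': 194.11142330724178, 'hand_eye': array([[-0.0004, -0.3058,  0.9521, -0.1431],
       [ 1.    ,  0.0006,  0.0006,  0.0004],
       [-0.0007,  0.9521,  0.3058, -0.0775],
       [ 0.    ,  0.    ,  0.    ,  1.    ]])}
```

View pics/scene0.png

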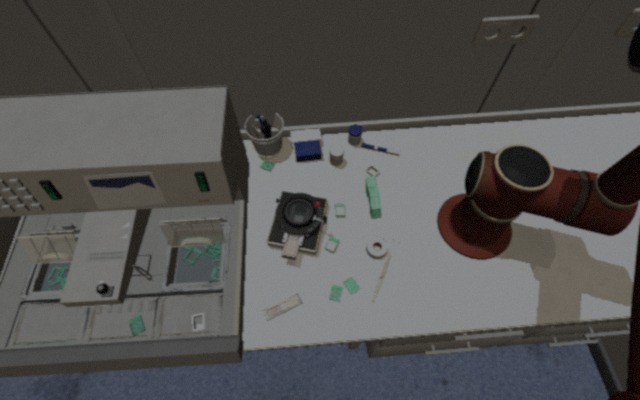

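View pics/top0.png

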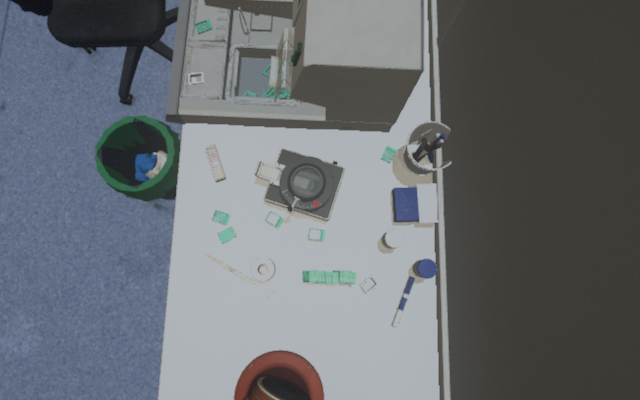

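View pics/wrist0.png

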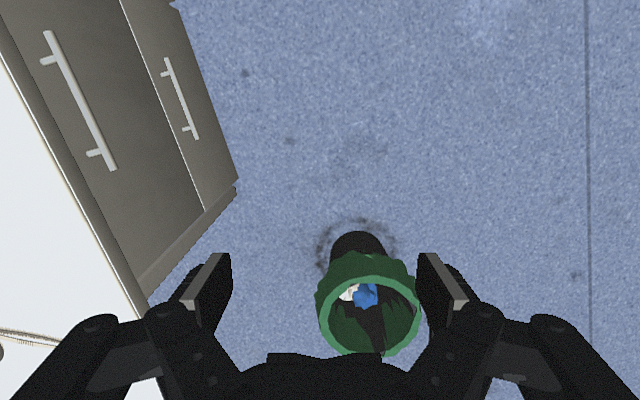

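Run:
```python
import cv2,numpy as np
im=cv2.imread("pics/top0.png");c=im[130:250,200:360];cv2.imwrite("pics/topc.png",cv2.resize(c,None,fx=5,fy=5,interpolation=cv2.INTER_CUBIC))
im=cv2.imread("pics/scene0.png");c=im[180:270,255:355];cv2.imwrite("pics/scenec.png",cv2.resize(c,None,fx=6,fy=6,interpolation=cv2.INTER_CUBIC))
```

```text
(no output)
```

View pics/topc.png

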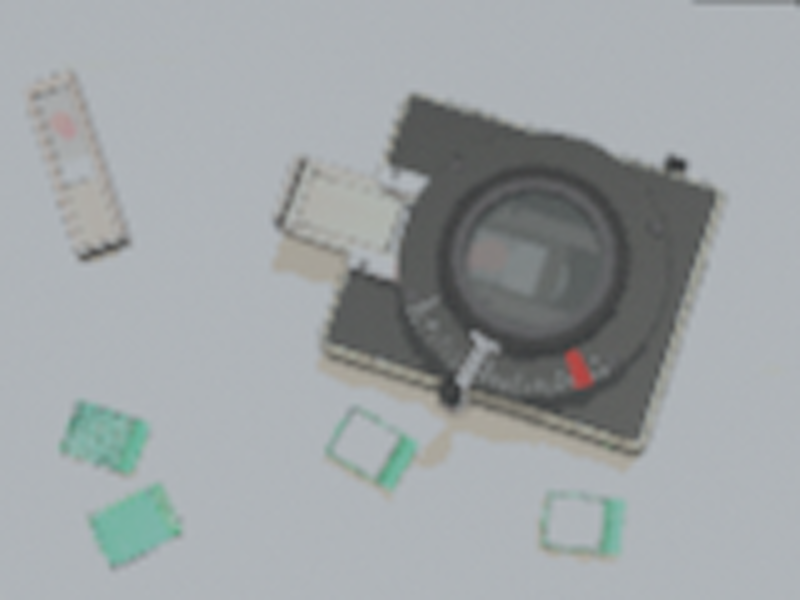

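View pics/scenec.png

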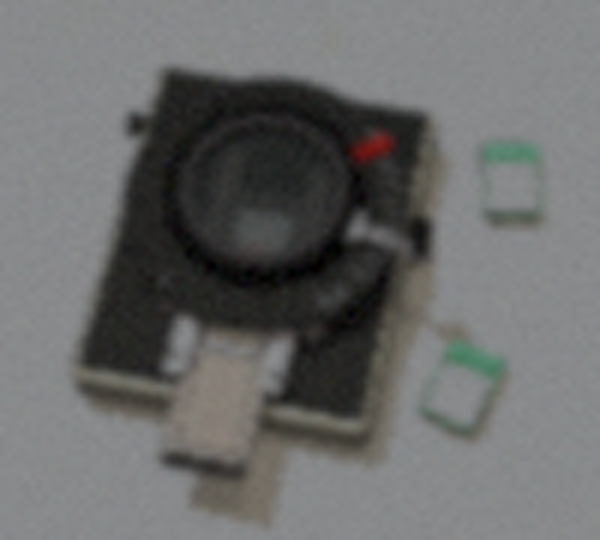

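Run:
```python
from h import *
np.set_printoptions(precision=4,suppress=True)
p=ctrl.camera_params("top")
g=lambda x,y,z: onz(p,x/5+200-.4,y/5+130-.4,z)
C=g(535,262,.075);M=g(580,368,.064);P=g(452,393,.1)
print("ring",C,"mark",M,"pin",P)
for n,a,z in [("c1",(412,95),.04),("c2",(722,190),.04),("c3",(640,445),.04),("c4",(325,345),.04),("tabL",(300,158),.063),("tabR",(278,226),.063),("blkA",(370,447),.013),("blkB",(582,522),.013)]: print(n,g(*a,z))
c=[g(*a,.04) for a in[(412,95),(722,190),(640,445),(325,345)]]
# x to rear: c4->c1 , c3->c2 ; y left: c3->c4, c2->c1
x=c[0]-c[3]+c[1]-c[2]; y=c[3]-c[2]+c[0]-c[1]
print(np.degrees([np.arctan2(x[1],x[0]),np.arctan2(-y[0],y[1])]))
for n,v in(("mark",M-C),("pin",P-C)): print(n,np.linalg.norm(v[:2]),np.degrees(np.arctan2(v[1],v[0])))
# scene camera
s=ctrl.camera_params("scene")
h=lambda x,y,z: onz(s,x/6+255-.4,y/6+180-.4,z)
print("scene ring",h(262,192,.075),"pin",h(418,238,.1),"mark",h(372,147,.064),"tab",h(162,455,.063),h(240,470,.063))
```

```text
ring [ 0.5116 -0.0552  0.075 ] mark [ 0.4614 -0.0784  0.064 ] pin [ 0.4418 -0.0185  0.1   ]
c1 [0.6062 0.0114 0.04  ]
c2 [ 0.5596 -0.1489  0.04  ]
c3 [ 0.4272 -0.1093  0.04  ]
c4 [0.4742 0.0501 0.04  ]
tabL [0.5648 0.064  0.063 ]
tabR [0.5296 0.0732 0.063 ]
blkA [0.4266 0.0282 0.013 ]
blkB [ 0.3906 -0.0813  0.013 ]
[-16.513  -16.3205]
mark 0.05533730985902382 -155.17599174006358
pin 0.0788711355924795 152.25018860063483
scene ring [ 0.5148 -0.0494  0.075 ] pin [ 0.4452 -0.0068  0.1   ] mark [ 0.4607 -0.075   0.064 ] tab [0.5672 0.0729 0.063 ] [0.5328 0.0829 0.063 ]
```

```bash
cat >> h.py <<'E'
def delta(target,yawdeg=None):
    """shift in tool axes to world target; turn for tool z (camera side) heading"""
    o=ctrl.get_obs();T=Ro.from_rotvec(o["tool_rot"]).as_matrix()
    return T.T@(np.array(target)-o["tool_pos"])*1000
E
python3 - <<'E'
from h import *
np.set_printoptions(precision=3,suppress=True)
o=ctrl.get_obs();T=Ro.from_rotvec(o["tool_rot"]).as_matrix();print(T)
vx=np.array([.959,-.282,0]);vy=np.array([.282,.959,0]);C=np.array([.5116,-.0552,0])
tgt=C+vy*.09-vx*.03+[0,0,.30]
print(tgt,delta(tgt))
for sy,sz in((vy,-vx),(vx,vy),(-vy,vx),(-vx,-vy)):
    R=np.c_[[0,0,-1],sy,sz]; print(np.linalg.det(R), np.degrees(Ro.from_matrix(T.T@R).as_rotvec()))
E
```

```text
[[-0.001  0.258  0.966]
 [-0.001  0.966 -0.258]
 [-1.    -0.002 -0.   ]]
[0.508 0.04  0.3  ] [ -69.059 -455.365  480.873]Traceback (most recent call last):
  File "<stdin>", line 8, in <module>
  File "scipy/spatial/transform/_rotation.pyx", line 1143, in scipy.spatial.transform._rotation.Rotation.from_matrix
ValueError: Non-positive determinant (left-handed or null coordinate frame) in rotation matrix 0: [[ 1.    -0.002  0.   ]
 [ 0.002  0.999  0.025]
 [ 0.     0.025 -0.999]].
```

Run:
```python
from h import *
np.set_printoptions(precision=3,suppress=True)
vx=np.array([.959,-.282,0]);vy=np.array([.282,.959,0]);C=np.array([.5116,-.0552,0])
tgt=C+vy*.04-vx*.05+[0,0,.26]
print(tgt,delta(tgt))
```

```text
[ 0.475 -0.003  0.26 ] [ -28.976 -504.761  459.637]
```

```bash
python3 -m handwheel '[0,-0.03,-0.028,0.025,0,0,0, 0,-0.03,-0.056,0.05,0,0,0, 0,-0.03,-0.084,0.075,0,0,0, 0,-0.03,-0.112,0.1,0,0,0, 0,-0.03,-0.14,0.125,0,0,0, 0,-0.03,-0.168,0.15,0,0,0, 0,-0.03,-0.196,0.175,0,0,0, 0,-0.03,-0.224,0.2,0,0,0, 0,-0.03,-0.252,0.225,0,0,0, 0,-0.03,-0.28,0.25,0,0,0, 0,-0.03,-0.308,0.275,0,0,0, 0,-0.03,-0.336,0.3,0,0,0]' 30
python3 -m handwheel '[0,0,-0.028,0.025,0,0,-0.5, 0,0,-0.056,0.05,0,0,0, 0,0,-0.084,0.075,0,0,0, 0,0,-0.112,0.1,0,0,0, 0,0,-0.14,0.125,0,0,0, 0,0,-0.168,0.16,0,0,0, 0,0,-0.168,0.16,0,0,0, 0,0,-0.168,0.16,0,0,0, 0,0,-0.168,0.16,0,0,0]'
cat > look.py <<'E'
from h import *
import sys
np.set_printoptions(precision=4,suppress=True)
o=ctrl.get_obs();im,d=ctrl.get_image("wrist");n=sys.argv[1]
cv2.imwrite(f"pics/{n}.png",im);np.save(f"pics/{n}.npy",d)
np.savez(f"pics/{n}_o.npz",tool_pos=o["tool_pos"],tool_rot=o["tool_rot"]);print(o["t"],o["tool_pos"],o["tool_rot"],o["contact_force"],o["opening"])
E
python3 look.py w1
```

```text
t: 1.15
tool_pos: [0.3646, 0.2001, 0.2612]
tool_rot: [0.205, 1.561, -0.204]
contact_force: [1.0, 0.6, -0.2]
opening: -0.0002
t: 1.9
tool_pos: [0.4753, -0.0017, 0.2608]
tool_rot: [0.206, 1.562, -0.205]
contact_force: [0.2, -1.0, -0.1]
opening: -0.0005
1.9 [ 0.4753 -0.0017  0.2608] [ 0.2057  1.5624 -0.2049] [ 0.1722 -0.9928 -0.0517] -0.00046350309039411085
```

View pics/w1.png

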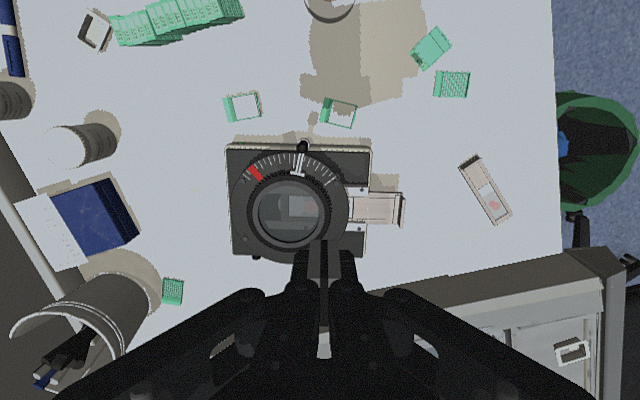

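Run:
```python
import cv2
im=cv2.imread("pics/w1.png");c=im[125:275,215:415];cv2.imwrite("pics/w1c.png",cv2.resize(c,None,fx=4,fy=4,interpolation=cv2.INTER_CUBIC))
```

```text
(no output)
```

View pics/w1c.png

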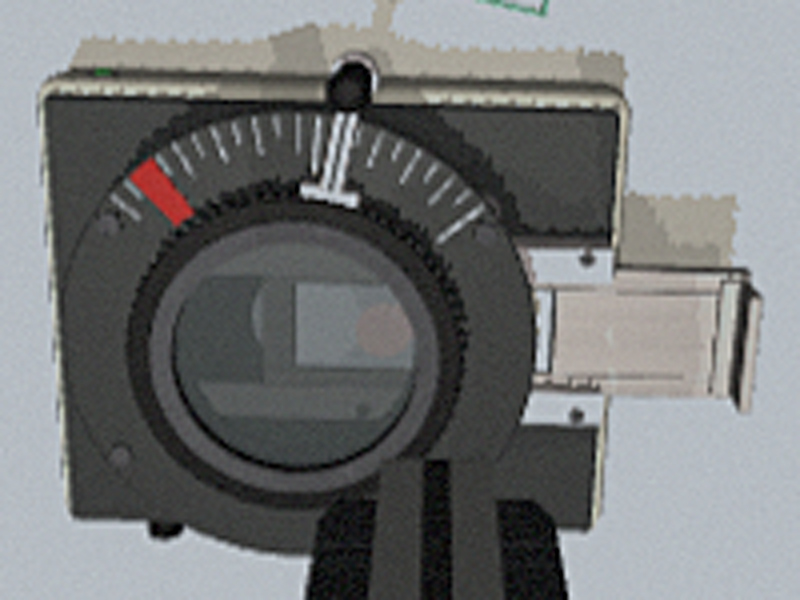

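Run:
```python
from h import *
np.set_printoptions(precision=4,suppress=True)
o=np.load("pics/w1_o.npz");p=ctrl.camera_params("wrist")
g=lambda x,y,z: onz(p,x/4+215-.4,y/4+125-.4,z,o)
C=g(294,345,.075);M=g(162,193,.064);P=g(350,85,.1)
c=[g(44,97,.04),g(620,108,.04),g(593,530,.04),g(75,518,.04)]
print("ring",C,"mark",M,"pin",P);print(np.array(c))
x=(c[3]-c[0]+c[2]-c[1]); y=(c[1]-c[0]+c[2]-c[3]); print(np.degrees([np.arctan2(x[1],x[0]),np.arctan2(-y[0],y[1])]),np.linalg.norm(x)/2,np.linalg.norm(y)/2)
a=np.radians(-16.4);vx=np.array([np.cos(a),np.sin(a),0]);vy=np.array([-vx[1],vx[0],0])
cc=np.mean(c,0); O=cc-.0025*vx-.0075*vy;print("O from corners",O)
# ring outer (plate) circle approx extents
for n,v in(("mark",M),("pin",P)):
  for q in(C,O): w=(v-q)[:2];print(n,np.linalg.norm(w),np.degrees(np.arctan2(w[1],w[0])))
for q in((757,290),(745,408),(742,280),(733,400)):
  t=g(*q,.063)-C;print("tab",t@vx,t@vy)
for q in((320,115+15),(352,115)):
  pass
```

```text
ring [ 0.511  -0.0512  0.075 ] mark [ 0.4627 -0.0756  0.064 ] pin [ 0.4425 -0.0136  0.1   ]
[[ 0.4314 -0.1059  0.04  ]
 [ 0.4772  0.0533  0.04  ]
 [ 0.6082  0.0156  0.04  ]
 [ 0.5612 -0.1434  0.04  ]]
[-16.092  -16.2506] 0.13571209822831728 0.16571129083290875
O from corners [ 0.515  -0.0516  0.04  ]
mark 0.05415830053263444 -153.22386575558335
mark 0.05754725132549971 -155.34357998814485
pin 0.07813777752141608 151.26617656092353
pin 0.08180369524244524 152.35571732410037
tab -0.015299809424933229 0.12949005209236644
tab 0.020859371251098907 0.1296926769794204
tab -0.018151848564260366 0.12496369377842513
tab 0.01843152939042473 0.12595855181360455
```

```bash
cat >> h.py <<'E'
a=np.radians(-16.3);vx=np.array([np.cos(a),np.sin(a),0]);vy=np.array([-vx[1],vx[0],0]);O=np.array([.5135,-.0525,0])
def V(x,y,z): return O+vx*x+vy*y+[0,0,z]
def inV(p): 
    q=np.array(p)-O; return np.array([q@vx,q@vy,q[2]])
E
python3 - <<'E'
from h import *
np.set_printoptions(precision=2,suppress=True)
T=Ro.from_rotvec(ctrl.get_obs()["tool_rot"]).as_matrix();print(T)
print(delta(V(0,.165,.26)),delta(V(0,.165,.054)))
E
```

```text
[[-0.    0.26  0.97]
 [ 0.    0.97 -0.26]
 [-1.    0.   -0.  ]]
[  0.95 125.13  54.29] [206.95 125.08  54.48]
```

```bash
python3 -m handwheel '[0,0,0.035,0.015,0,0,0, 0,0,0.07,0.03,0,0,0, 0,0,0.1,0.042,0,0,0, 0,0,0.125,0.054,0,0,0, 0,0.03,0.125,0.054,0,0,0, 0,0.065,0.125,0.054,0,0,0, 0,0.1,0.125,0.054,0,0,0, 0,0.135,0.125,0.054,0,0,0, 0,0.165,0.125,0.054,0,0,0, 0,0.19,0.125,0.054,0,0,0, 0,0.207,0.125,0.054,0,0,0, 0,0.207,0.125,0.054,0,0,0]'
python3 look.py w2
python3 - <<'E'
from h import *
im,_=ctrl.get_image("top");cv2.imwrite("pics/t2.png",cv2.resize(im[130:250,200:360],None,fx=5,fy=5,interpolation=cv2.INTER_CUBIC))
print(inV(ctrl.get_obs()["tool_pos"]))
E
```

```text
t: 2.95
tool_pos: [0.5556, 0.1065, 0.0497]
tool_rot: [0.202, 1.57, -0.204]
contact_force: [-0.1, -0.3, -0.4]
opening: 0.0
2.95 [0.5556 0.1065 0.0497] [ 0.2019  1.5699 -0.2042] [-0.0765 -0.2761 -0.4338] 2.532021425278548e-05
[-0.00066116  0.16522905  0.05439148]
```

View pics/w2.png

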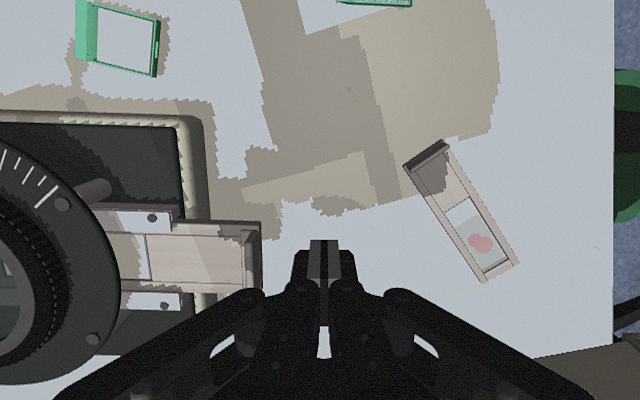

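View pics/t2.png

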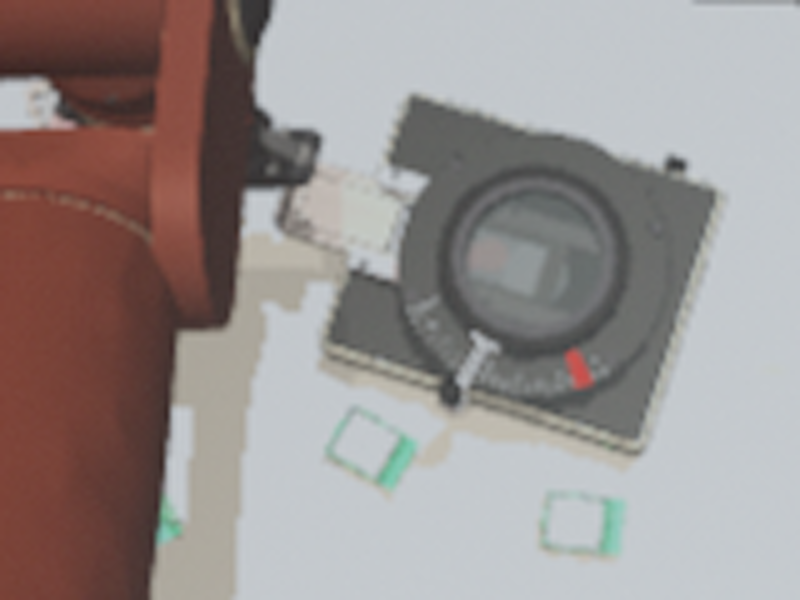

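Run:
```python
from h import *
np.set_printoptions(precision=4,suppress=True)
o=np.load("pics/w2_o.npz");p=ctrl.camera_params("wrist")
for q in((262,223),(262,289),(242,231),(242,286)): print(inV(onz(p,*q,.063,o)))
print(proj(p,o["tool_pos"],o))
```

```text
[-0.0257  0.1371  0.063 ]
[0.008  0.1361 0.063 ]
[-0.0216  0.1281  0.063 ]
[0.0067 0.1267 0.063 ]
(np.float64(322.6148231822642), np.float64(253.81759575813513))
```

Run:
```python
from h import *
np.set_printoptions(precision=4,suppress=True)
o=np.load("pics/w2_o.npz");p=ctrl.camera_params("wrist")
for q in((262,223),): print([inV(onz(p,*q,z,o)) for z in(.04,.047)])
# guides outer corners top (at z .052) near outer end
for q in((172,205),(180,312),(149,217),(149,302)): print(q,inV(onz(p,*q,.052,o)))
im=cv2.imread("pics/w2.png");cv2.imwrite("pics/w2c.png",cv2.resize(im[180:330,90:290],None,fx=4,fy=4,interpolation=cv2.INTER_CUBIC))
```

```text
[array([-0.0161,  0.1325,  0.04  ]), array([-0.019 ,  0.1339,  0.047 ])]
(172, 205) [-0.0291  0.0928  0.052 ]
(180, 312) [0.0308 0.0901 0.052 ]
(149, 217) [-0.0227  0.0811  0.052 ]
(149, 302) [0.025  0.0746 0.052 ]
```

View pics/w2c.png

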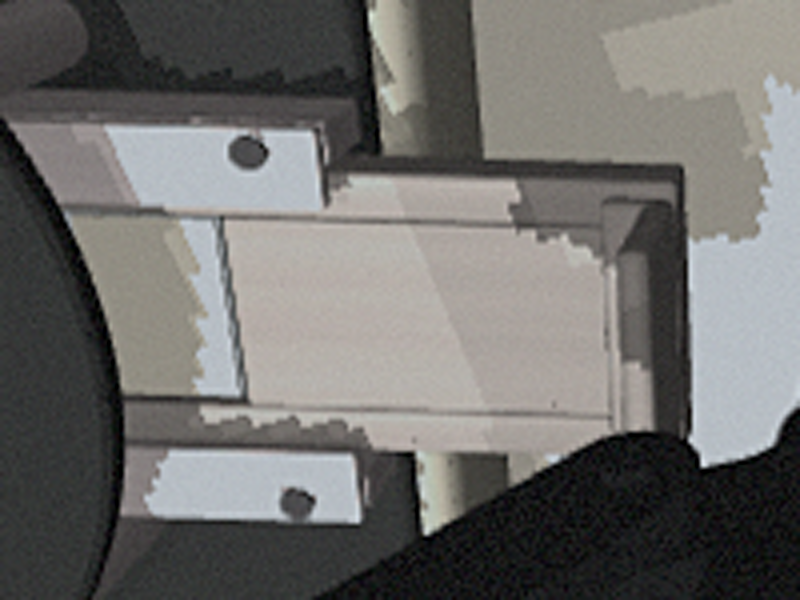

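```bash
python3 -m handwheel '[0,0,-0.008,0,0,0,0, 0,0,-0.015,0,0,0,0, 0,0,-0.02,0,0,0,0, 0,0,-0.023,0,0,0,0, 0,0,-0.026,0,0,0,0, 0,0,-0.029,0,0,0,0, 0,0,-0.032,0,0,0,0, 0,0,-0.035,0,0,0,0, 0,0,-0.038,0,0,0,0]'
python3 look.py w3; python3 -c "
from h import *
print(inV(ctrl.get_obs()['tool_pos']))"
```

```text
t: 3.8
tool_pos: [0.5514, 0.0688, 0.0556]
tool_rot: [0.206, 1.558, -0.203]
contact_force: [1.2, 4.9, 6.9]
opening: -0.0
3.8 [0.5514 0.0688 0.0556] [ 0.206   1.5585 -0.2034] [1.2053 4.9137 6.853 ] -2.8129192730083244e-06
[0.00244215 0.12661126 0.05567399]
```

View pics/w3.png

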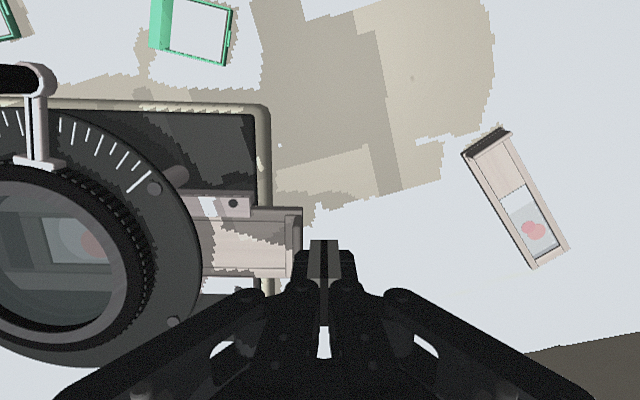

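```bash
python3 -m handwheel '[0,-0.001,-0.002,0,0,0,0, 0,-0.002,-0.004,0,0,0,0, 0,-0.002,-0.006,0,0,0,0, 0,-0.002,-0.008,0,0,0,0]'
python3 -c "
from h import *
print(inV(ctrl.get_obs()['tool_pos']))"
python3 -m handwheel '[0,0,-0.002,0,0,0,0, 0,0,-0.004,0,0,0,0, 0,0,-0.006,0,0,0,0, 0,0,-0.008,0,0,0,0]'
python3 look.py w4; python3 -c "
from h import *
print(inV(ctrl.get_obs()['tool_pos']))"
```

```text
t: 4.18
tool_pos: [0.5478, 0.0605, 0.056]
tool_rot: [0.205, 1.562, -0.205]
contact_force: [-0.4, 2.2, 1.0]
opening: 0.0
[0.00124289 0.11806233 0.05599818]
t: 4.52
tool_pos: [0.5459, 0.0527, 0.0561]
tool_rot: [0.205, 1.562, -0.205]
contact_force: [-0.1, 1.1, 1.0]
opening: -0.0001
4.5167 [0.5459 0.0527 0.0561] [ 0.2045  1.5616 -0.2049] [-0.0807  1.0622  0.975 ] -7.848152319109511e-05
[0.00151626 0.10972626 0.05602716]
```

View pics/w4.png

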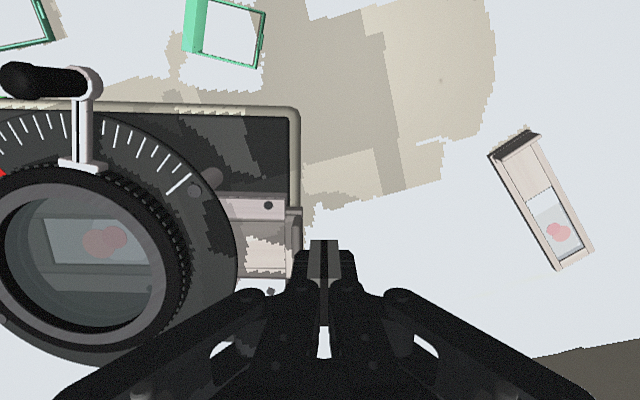

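```bash
python3 -m handwheel '[0,0,-0.001,0,0,0,0, 0,0,-0.002,0,0,0,0, 0,0,-0.003,0,0,0,0, 0,0,-0.004,0,0,0,0]'
python3 -m handwheel '[0,0,-0.001,0,0,0,0, 0,0,-0.002,0,0,0,0, 0,0,-0.003,0,0,0,0]'
python3 -c "
from h import *
print(inV(ctrl.get_obs()['tool_pos']))"
```

```text
t: 4.9
tool_pos: [0.5452, 0.049, 0.0565]
tool_rot: [0.205, 1.561, -0.205]
contact_force: [0.1, 1.1, 0.8]
opening: 0.0
t: 5.15
tool_pos: [0.5445, 0.0461, 0.0565]
tool_rot: [0.205, 1.561, -0.205]
contact_force: [0.2, 1.2, 2.2]
opening: -0.0001
[0.00208501 0.10333197 0.05654109]
```

```bash
python3 -m handwheel '[0,0,-0.001,0,0,0,0, 0,0,-0.002,0,0,0,0]'
python3 -m handwheel '[0,0,-0.001,0,0,0,0, 0,0,-0.002,0,0,0,0]'
python3 look.py w5
```

```text
t: 5.32
tool_pos: [0.5444, 0.0454, 0.0566]
tool_rot: [0.208, 1.56, -0.203]
contact_force: [2.1, 8.1, 0.7]
opening: -0.0001
t: 5.48
tool_pos: [0.5446, 0.045, 0.0568]
tool_rot: [0.211, 1.558, -0.2]
contact_force: [5.3, 14.2, 1.6]
opening: 0.0
5.4833 [0.5446 0.045  0.0568] [ 0.2111  1.558  -0.2001] [ 5.278  14.1948  1.5847] 2.3090800933665057e-05
```

View pics/w5.png

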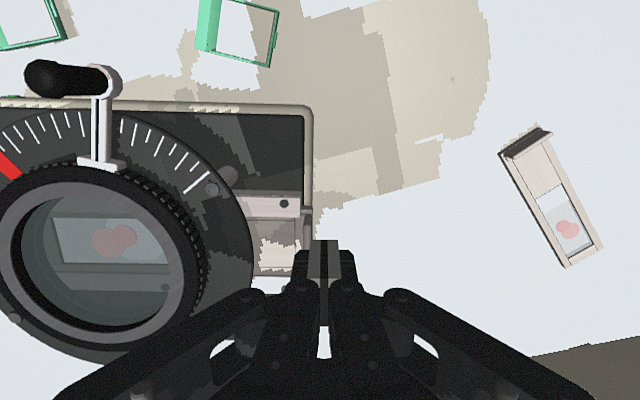

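```bash
python3 -m handwheel '[0,0,0.01,0,0,0,0, 0,0,0.025,0,0,0,0, 0,-0.03,0.03,0,0,0,0, 0,-0.065,0.03,0,0,0,0, 0,-0.1,0.02,-0.01,0,0,0, 0,-0.135,0,-0.035,0,0,0, 0,-0.17,-0.03,-0.05,0,0,0, 0,-0.19,-0.05,-0.06,0,0,0, 0,-0.19,-0.05,-0.06,0,0,0, 0,-0.19,-0.05,-0.06,0,0,0, 0,-0.19,-0.05,-0.06,0,0,0]'
python3 look.py w6;python3 - <<'E'
from h import *
im=cv2.imread("pics/w6.png");cv2.imwrite("pics/w6c.png",cv2.resize(im[100:290,200:440],None,fx=3.2,fy=3.2,interpolation=cv2.INTER_CUBIC))
im,_=ctrl.get_image("top");cv2.imwrite("pics/t6.png",cv2.resize(im[130:250,200:360],None,fx=5,fy=5,interpolation=cv2.INTER_CUBIC))
E
```

```text
t: 6.45
tool_pos: [0.472, 0.0093, 0.2455]
tool_rot: [0.205, 1.562, -0.206]
contact_force: [0.2, -0.2, -0.5]
opening: -0.0002
6.45 [0.472  0.0093 0.2455] [ 0.2048  1.5622 -0.2057] [ 0.2312 -0.2385 -0.5352] -0.00023669142652903513
```

View pics/w6c.png

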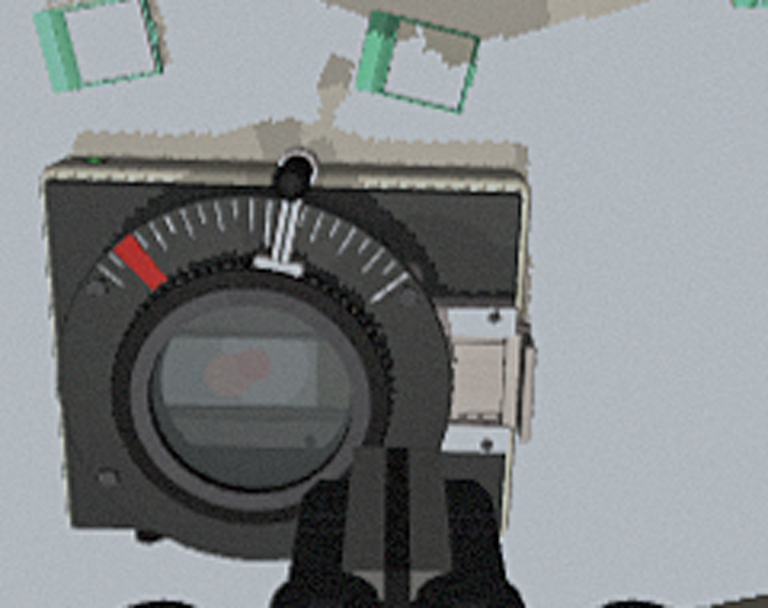

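View pics/t6.png

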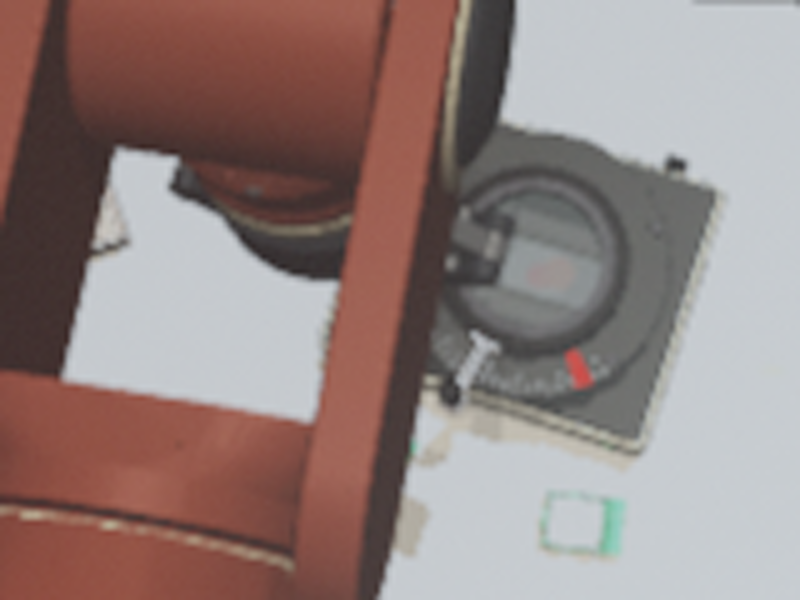

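Run:
```python
from h import *
np.set_printoptions(precision=4,suppress=True)
o=np.load("pics/w6_o.npz");p=ctrl.camera_params("wrist")
g=lambda x,y,z: inV(onz(p,x/3.2+200-.4,y/3.2+100-.4,z,o))
for n,q in dict(pin=(293,177,.1),mark=(142,262,.064),ring=(243,392,.075),tabtop=(521,390,.063)).items():
  v=g(*q);print(n,v,np.hypot(*v[:2]),np.degrees(np.arctan2(v[1],v[0]))%360)
s=V(-.08,.055,.081)
print(delta(s))
```

```text
pin [-0.0792  0.0178  0.1   ] 0.08118152779501957 167.30934241676513
mark [-0.0427 -0.0359  0.064 ] 0.05576355795587734 220.0333306344044
ring [-0.0017 -0.0018  0.075 ] 0.002464970668631142 227.54522425872523
tabtop [0.0004 0.0924 0.063 ] 0.09236615906416429 89.76524090121784
[163.2217   7.5319 -21.6274]
```

```bash
python3 -m handwheel '[0,0.035,0.005,-0.01,0,0,0, 0,0.07,0.0075,-0.022,0,0,0, 0,0.1,0.0075,-0.022,0,0,0, 0,0.13,0.0075,-0.022,0,0,0, 0,0.15,0.0075,-0.022,0,0,0, 0,0.163,0.0075,-0.022,0,0,0, 0,0.163,0.0075,-0.022,0,0,0, 0,0.163,0.0075,-0.022,0,0,0]'
python3 look.py w7; python3 -c "
from h import *
print(inV(ctrl.get_obs()['tool_pos']))"
```

```text
t: 7.22
tool_pos: [0.4517, 0.0229, 0.0813]
tool_rot: [0.204, 1.566, -0.204]
contact_force: [0.4, 1.2, 0.8]
opening: 0.0002
7.2167 [0.4517 0.0229 0.0813] [ 0.204   1.5661 -0.2043] [0.4216 1.1854 0.7793] 0.0001999704464760767
[-0.07930581  0.05523746  0.08278425]
```

View pics/w7.png

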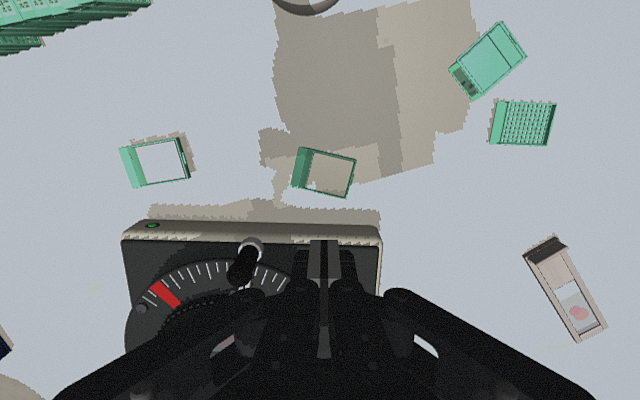

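```bash
python3 -m handwheel '[0,0,-0.012,0,0,0,0, 0,0,-0.02,0,0,0,0, 0,0,-0.024,0,0,0,0, 0,0,-0.028,0,0,0,0, 0,0,-0.032,0,0,0,0, 0,0,-0.036,0,0,0,0]'
python3 -m handwheel '[0,0,-0.004,0,0,0,0, 0,0,-0.008,0,0,0,0, 0,0,-0.012,0,0,0,0, 0,0,-0.016,0,0,0,0, 0,0,-0.02,0,0,0,0, 0,0,-0.024,0,0,0,0]'
python3 look.py w8; python3 -c "
from h import *
print(inV(ctrl.get_obs()['tool_pos']))"
```

```text
t: 7.77
tool_pos: [0.4439, -0.0125, 0.0837]
tool_rot: [0.205, 1.561, -0.204]
contact_force: [-0.7, 1.7, 1.3]
opening: -0.0001
t: 8.27
tool_pos: [0.4381, -0.036, 0.0836]
tool_rot: [0.205, 1.56, -0.205]
contact_force: [1.7, 1.7, 0.2]
opening: 0.0002
8.2667 [ 0.4381 -0.036   0.0836] [ 0.2047  1.5596 -0.2047] [1.7072 1.7491 0.2396] 0.0002074737386448127
[-0.07711379 -0.00591236  0.08353124]
```

View pics/w8.png

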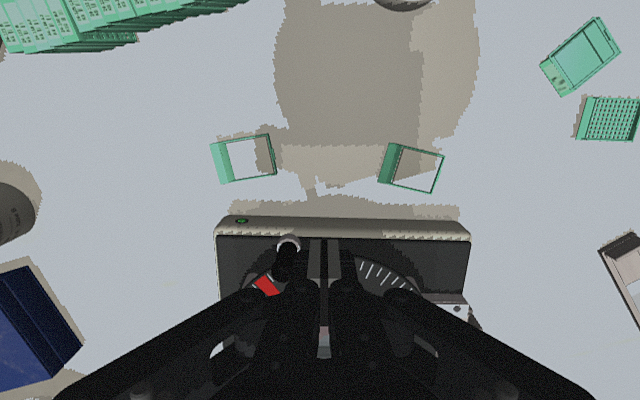

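```bash
python3 -m handwheel '[0,0,-0.004,0.001,0,0,0, 0,0,-0.008,0.003,0,0,0, 0,0,-0.012,0.005,0,0,0, 0,0,-0.016,0.007,0,0,0, 0,0,-0.02,0.009,0,0,0, 0,0,-0.024,0.011,0,0,0, 0,0,-0.027,0.012,0,0,0, 0,0,-0.03,0.013,0,0,0, 0,0,-0.03,0.013,0,0,0]'
python3 look.py w9; python3 -c "
from h import *
print(inV(ctrl.get_obs()['tool_pos']))"
```

```text
t: 9.07
tool_pos: [0.4431, -0.0684, 0.0835]
tool_rot: [0.205, 1.56, -0.205]
contact_force: [2.5, 1.2, -0.9]
opening: 0.0001
9.0667 [ 0.4431 -0.0684  0.0835] [ 0.2051  1.5596 -0.205 ] [ 2.4769  1.2373 -0.8621] 0.00011483088800786858
[-0.06339086 -0.03501406  0.08356237]
```

View pics/w9.png

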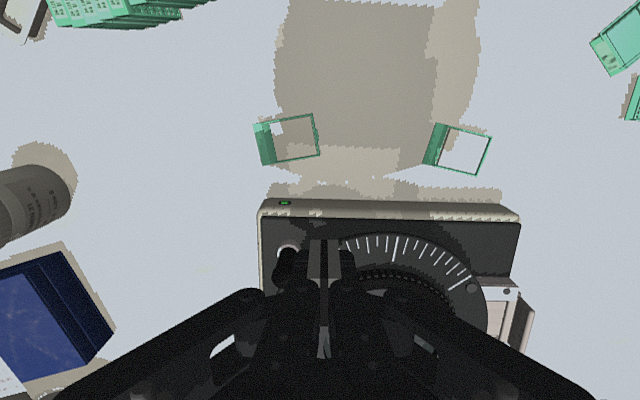

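```bash
python3 -m handwheel '[0,0,0.006,0,0,0,0, 0,0,0.015,0,0,0,0, 0,-0.03,0.025,0,0,0,0, 0,-0.065,0.03,0,0,0,0, 0,-0.1,0.03,0.01,0,0,0, 0,-0.13,0.03,0.02,0,0,0, 0,-0.15,0.03,0.02,0,0,0, 0,-0.15,0.03,0.02,0,0,0, 0,-0.15,0.03,0.02,0,0,0]'
python3 look.py w10;python3 - <<'E'
from h import *
im=cv2.imread("pics/w10.png");cv2.imwrite("pics/w10c.png",cv2.resize(im[90:290,200:450],None,fx=3.2,fy=3,interpolation=cv2.INTER_CUBIC))
E
```

```text
t: 9.87
tool_pos: [0.4701, -0.0437, 0.2346]
tool_rot: [0.203, 1.559, -0.205]
contact_force: [0.6, 0.6, -0.7]
opening: 0.0001
9.8667 [ 0.4701 -0.0437  0.2346] [ 0.2035  1.5589 -0.2047] [ 0.6076  0.6179 -0.7012] 7.522688296283352e-05
```

View pics/w10c.png

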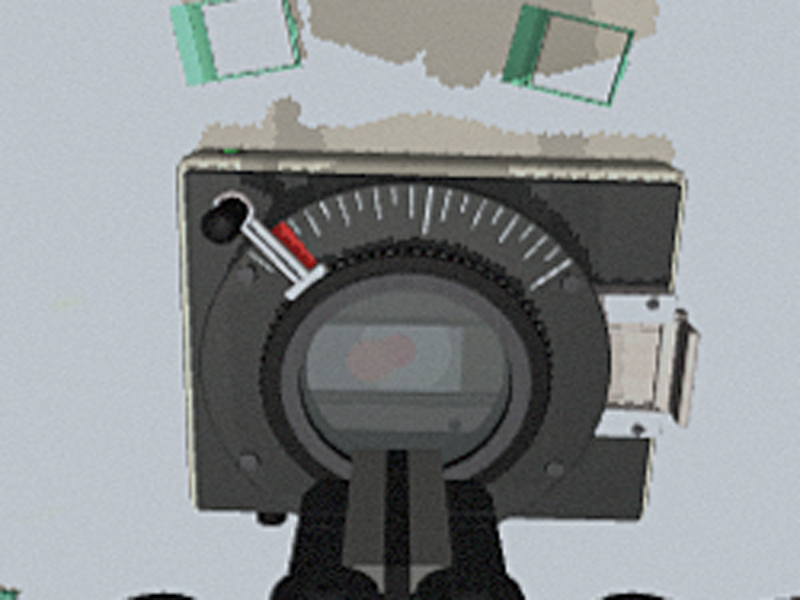

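Run:
```python
from h import *
np.set_printoptions(precision=4,suppress=True)
o=np.load("pics/w10_o.npz");p=ctrl.camera_params("wrist")
im=cv2.imread("pics/w10.png");cv2.imwrite("pics/w10z.png",cv2.resize(im[140:200,250:330],None,fx=9,fy=9,interpolation=cv2.INTER_CUBIC))
g=lambda x,y,z: inV(onz(p,x/3.2+200-.4,y/3+90-.4,z,o))
for n,q in dict(pinhead=(225,222,.1),bar_out=(252,225,.073),bar_in=(305,281,.073),red_out=(284,230,.064),red_in=(314,264,.064),ring=(406,372,.075)).items():
  v=g(*q);print(n,v,np.hypot(*v[:2]),np.degrees(np.arctan2(v[1],v[0]))%360)
```

```text
pinhead [-0.0595 -0.0514  0.1   ] 0.07860075595643061 220.85366116912724
bar_out [-0.0526 -0.0477  0.073 ] 0.0709974499337356 222.2157880182083
bar_in [-0.034  -0.0316  0.073 ] 0.04641955635086876 222.86736280357007
red_out [-0.0491 -0.0389  0.064 ] 0.06263345628767907 218.42182322801094
red_in [-0.0375 -0.0295  0.064 ] 0.04770119554438889 218.17164344195695
ring [-0.0032  0.0007  0.075 ] 0.0033064111635049322 167.95017991273792
```

View pics/w10z.png

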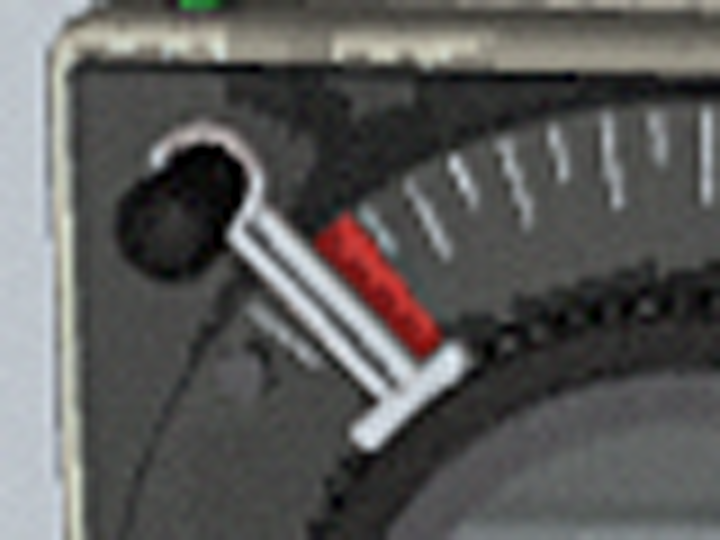

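Run:
```python
from h import *
np.set_printoptions(precision=4,suppress=True)
o=np.load("pics/w10_o.npz");p=ctrl.camera_params("wrist")
g=lambda x,y,z: inV(onz(p,(x+.5)/9+250-.5,(y+.5)/9+140-.5,z,o))
for cen in((0,0),(-.0032,.0007),(-.0015,-.001)):
 r={}
 for n,q in dict(bo=(258,232,.073),bi=(385,380,.073),ro=(352,212,.064),ri=(440,330,.064),t1=(425,185,.064),t1b=(446,250,.064),t9=(255,312,.064),t9b=(312,360,.064)).items():
  v=g(*q)[:2]-cen;r[n]=(np.hypot(*v).round(4),round(float(np.degrees(np.arctan2(v[1],v[0]))%360),2))
 print(cen,r)
```

```text
(0, 0) {'bo': (np.float64(0.0705), 222.7), 'bi': (np.float64(0.0492), 223.88), 'ro': (np.float64(0.065), 216.4), 'ri': (np.float64(0.0484), 216.42), 't1': (np.float64(0.0634), 208.7), 't1b': (np.float64(0.0558), 210.2), 't9': (np.float64(0.0641), 230.75), 't9b': (np.float64(0.0557), 230.95)}
(-0.0032, 0.0007) {'bo': (np.float64(0.0687), 224.94), 'bi': (np.float64(0.0475), 227.17), 'ro': (np.float64(0.0629), 218.65), 'ri': (np.float64(0.0463), 219.46), 't1': (np.float64(0.0609), 210.72), 't1b': (np.float64(0.0535), 212.58), 't9': (np.float64(0.0627), 233.42), 't9b': (np.float64(0.0543), 234.04)}
(-0.0015, -0.001) {'bo': (np.float64(0.0688), 222.94), 'bi': (np.float64(0.0475), 224.27), 'ro': (np.float64(0.0632), 216.48), 'ri': (np.float64(0.0466), 216.52), 't1': (np.float64(0.0616), 208.55), 't1b': (np.float64(0.054), 210.09), 't9': (np.float64(0.0624), 231.24), 't9b': (np.float64(0.054), 231.52)}
```

Run:
```python
from h import *
print(inV(ctrl.get_obs()["tool_pos"]),delta(V(.03,-.042,.18)))
```

```text
[-0.04508755 -0.00385772  0.23268101] [ 52.62682693 -39.93427309  74.18849336]
```

```bash
python3 -m handwheel '[0,0.015,-0.015,0.025,0,0,0, 0,0.03,-0.03,0.05,0,0,0, 0,0.05,-0.04,0.074,0,0,0, 0,0.05,-0.04,0.074,0,0,0, 0,0.05,-0.04,0.074,0,0,0, 0,0.05,-0.04,0.074,0,0,0]'
python3 look.py w11;python3 - <<'E'
from h import *
o=np.load("pics/w11_o.npz");p=ctrl.camera_params("wrist")
u,v=map(int,proj(p,V(-.05,-.042,.07),o));print(u,v)
im=cv2.imread("pics/w11.png");y=max(v-40,0);x=u-50;print(x,y);cv2.imwrite("pics/w11z.png",cv2.resize(im[y:y+80,x:x+100],None,fx=7,fy=7,interpolation=cv2.INTER_CUBIC))
E
```

```text
t: 10.42
tool_pos: [0.5295, -0.1011, 0.1816]
tool_rot: [0.205, 1.565, -0.204]
contact_force: [-0.3, 0.1, 0.8]
opening: -0.0002
10.4167 [ 0.5295 -0.1011  0.1816] [ 0.2053  1.5646 -0.2042] [-0.3322  0.1489  0.8454] -0.00015164376754207365
325 90
275 50
```

View pics/w11z.png

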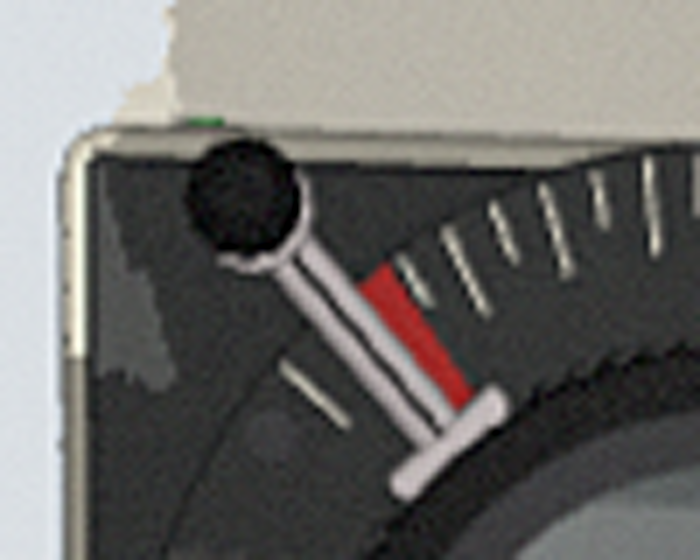

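Run:
```python
from h import *
np.set_printoptions(precision=4,suppress=True)
o=np.load("pics/w11_o.npz");p=ctrl.camera_params("wrist")
g=lambda x,y,z: inV(onz(p,(x+.5)/7+275-.5,(y+.5)/7+50-.5,z,o))
Q=dict(bo=(300,262,.073),bi=(435,425,.073),ro=(390,265,.064),ri=(470,400,.064),a=(285,364,.064),ab=(347,425,.064),b=(400,262,.064),bb=(430,305,.064),c=(448,232,.064),cb=(486,314,.064),d=(545,188,.064),db=(568,275,.064),e=(650,160,.064),eb=(655,252,.064))
# centre from ticks
A=[];B=[]
for s in"acde":
  u=g(*Q[s])[:2];w=g(*Q[s+"b"])[:2];n=np.array([-(w-u)[1],(w-u)[0]]);n/=np.linalg.norm(n);A.append(n);B.append(n@u)
cen=np.linalg.lstsq(np.array(A),np.array(B),rcond=None)[0];print(cen)
for c in((0,0),cen):
  for n,q in Q.items():
    v=g(*q)[:2]-c;print(n,round(np.hypot(*v),4),round(float(np.degrees(np.arctan2(v[1],v[0]))%360),2),end=' | ')
  print()
u=g(*Q["bo"])-g(*Q["bi"]);print(np.degrees(np.arctan2(u[1],u[0]))%360)
```

```text
[ 0.002  -0.0013]
bo 0.0712 222.72 | bi 0.0488 222.88 | ro 0.065 216.28 | ri 0.0479 217.21 | a 0.0649 230.26 | ab 0.0553 230.68 | b 0.0646 215.31 | bb 0.0589 215.05 | c 0.0646 209.85 | cb 0.0549 210.14 | d 0.0646 199.58 | db 0.055 199.75 | e 0.0648 189.11 | eb 0.0552 189.46 | 
bo 0.0718 220.84 | bi 0.0494 220.15 | ro 0.0659 214.3 | ri 0.0487 214.53 | a 0.0653 228.14 | ab 0.0556 228.2 | b 0.0655 213.34 | bb 0.0599 212.89 | c 0.0657 207.96 | cb 0.056 207.92 | d 0.0661 197.9 | db 0.0565 197.79 | e 0.0666 187.71 | eb 0.057 187.82 | 
222.35729347519614
```

Run:
```python
from h import *
print(delta(V(-.06,-.083,.091)))
```

```text
[ 91.97034353 -38.7717776  -90.30564547]
```

```bash
python3 -m handwheel '[0,0,-0.02,-0.02,0,0,0, 0,0,-0.039,-0.05,0,0,0, 0,0,-0.039,-0.08,0,0,0, 0,0.03,-0.039,-0.09,0,0,0, 0,0.06,-0.039,-0.09,0,0,0, 0,0.08,-0.039,-0.09,0,0,0, 0,0.091,-0.039,-0.09,0,0,0, 0,0.091,-0.039,-0.09,0,0,0, 0,0.091,-0.039,-0.09,0,0,0]'
python3 look.py w12; python3 -c "
from h import *
print(inV(ctrl.get_obs()['tool_pos']))"
```

```text
t: 11.22
tool_pos: [0.4339, -0.1161, 0.0931]
tool_rot: [0.204, 1.56, -0.205]
contact_force: [1.1, -1.1, 0.1]
opening: -0.0001
11.2167 [ 0.4339 -0.1161  0.0931] [ 0.204   1.5603 -0.2045] [ 1.0986 -1.1195  0.1498] -0.00013520518380085597
[-0.05767449 -0.08351364  0.09400922]
```

View pics/w12.png

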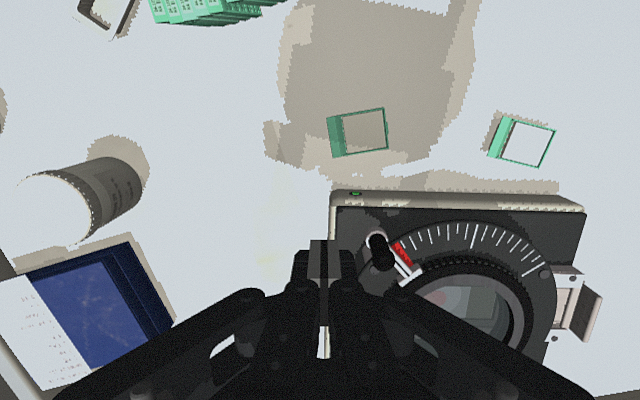

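```bash
python3 -m handwheel '[0,0.001,0.004,0,0,0,0, 0,0.001,0.008,0,0,0,0, 0,0.001,0.01,0,0,0,0, 0,0.001,0.011,0,0,0,0]'
python3 -m handwheel '[0,0,0.001,0,0,0,0]'
python3 -m handwheel '[0,0,0.001,0,0,0,0]'
python3 -c "
from h import *
print(inV(ctrl.get_obs()['tool_pos']))"
python3 look.py w13
python3 - <<'E'
import cv2
im=cv2.imread("pics/w13.png");cv2.imwrite("pics/w13z.png",cv2.resize(im[210:300,290:430],None,fx=5,fy=5,interpolation=cv2.INTER_CUBIC))
E
```

```text
t: 11.6
tool_pos: [0.4371, -0.1054, 0.092]
tool_rot: [0.204, 1.56, -0.204]
contact_force: [0.1, 0.8, -0.4]
opening: -0.0003
t: 11.68
tool_pos: [0.4371, -0.1045, 0.0917]
tool_rot: [0.204, 1.561, -0.205]
contact_force: [0.8, 0.3, -0.9]
opening: -0.0002
t: 11.77
tool_pos: [0.4372, -0.1036, 0.0915]
tool_rot: [0.205, 1.561, -0.205]
contact_force: [-0.9, 0.1, 0.3]
opening: 0.0001
[-0.05891043 -0.07048311  0.0914634 ]
11.7667 [ 0.4372 -0.1036  0.0915] [ 0.2045  1.5609 -0.2047] [-0.8698  0.0664  0.3309] 8.257313283884269e-05
```

View pics/w13z.png

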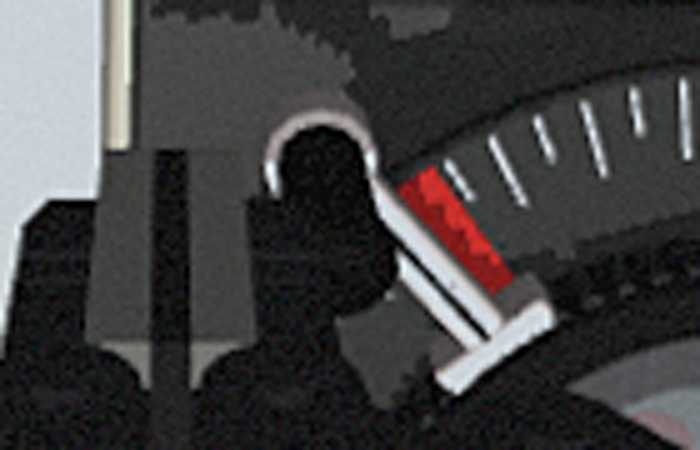

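```bash
python3 -m handwheel '[0,0,0.001,0,0,0,0, 0,0,0.002,0,0,0,0, 0,0,0.003,0,0,0,0, 0,0,0.003,0,0,0,0]'
python3 look.py w14
python3 - <<'E'
import cv2
im=cv2.imread("pics/w14.png");cv2.imwrite("pics/w14z.png",cv2.resize(im[210:300,290:430],None,fx=5,fy=5,interpolation=cv2.INTER_CUBIC))
E
```

```text
t: 12.15
tool_pos: [0.4369, -0.1013, 0.0912]
tool_rot: [0.203, 1.564, -0.206]
contact_force: [-4.4, -3.0, 2.4]
opening: -0.0002
12.15 [ 0.4369 -0.1013  0.0912] [ 0.2033  1.5636 -0.2059] [-4.3741 -3.0043  2.4008] -0.0001862962408677143
```

View pics/w14z.png

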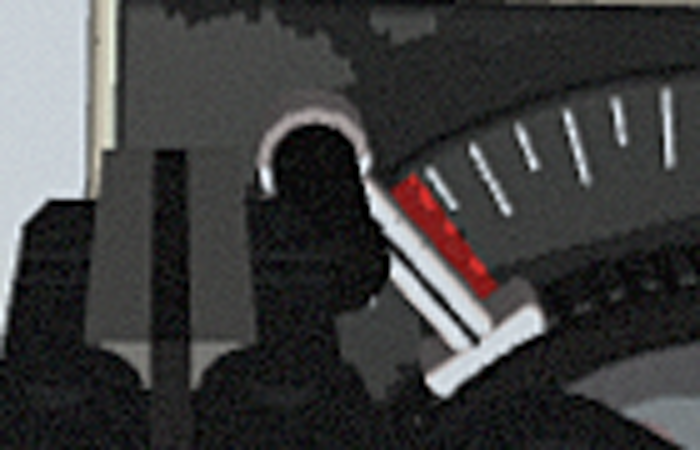

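```bash
python3 -m handwheel '[0,0,0.001,0,0,0,0, 0,0,0.002,0,0,0,0, 0,0,0.002,0,0,0,0]'
python3 look.py w15
python3 - <<'E'
import cv2
im=cv2.imread("pics/w15.png");cv2.imwrite("pics/w15z.png",cv2.resize(im[210:300,290:430],None,fx=5,fy=5,interpolation=cv2.INTER_CUBIC))
E
```

```text
t: 12.45
tool_pos: [0.4371, -0.0996, 0.0912]
tool_rot: [0.203, 1.565, -0.206]
contact_force: [-6.5, -3.8, 3.7]
opening: 0.0001
12.45 [ 0.4371 -0.0996  0.0912] [ 0.2027  1.5648 -0.2063] [-6.476  -3.7709  3.6515] 7.356473832531337e-05
```

View pics/w15z.png

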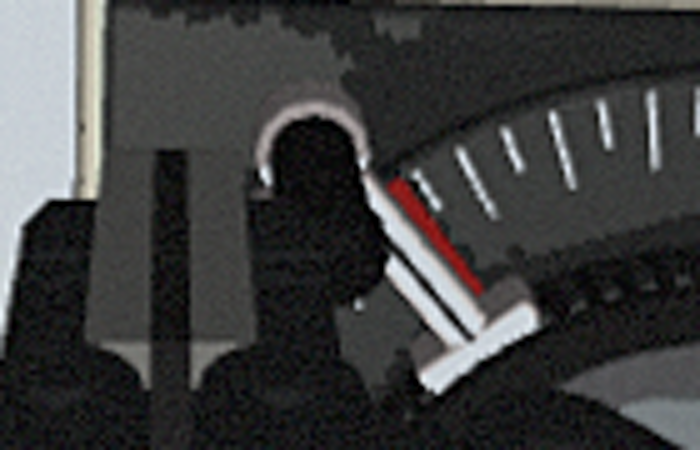

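Run:
```python
from h import *
o=np.load("pics/w15_o.npz");p=ctrl.camera_params("wrist")
g=lambda x,y,z: inV(onz(p,(x+.5)/5+290-.5,(y+.5)/5+210-.5,z,o))
for n,q in dict(bo=(390,230,.073),bi=(468,336,.073),ro=(405,178,.064),ri=(482,290,.064),c=(460,150,.064),cb=(492,216,.064)).items():
  v=g(*q)[:2];print(n,np.hypot(*v).round(4),round(float(np.degrees(np.arctan2(v[1],v[0]))%360),2))
```

```text
bo 0.0646 219.4
bi 0.0478 220.44
ro 0.0645 216.3
ri 0.0464 216.77
c 0.0643 209.81
cb 0.0546 210.16
```

```bash
python3 -m handwheel '[0,0,-0.006,0,0,0,0, 0,0,-0.018,0,0,0,0, 0,-0.03,-0.02,0,0,0,0, 0,-0.06,-0.02,0.01,0,0,0, 0,-0.09,-0.01,0.04,0,0,0, 0,-0.11,0.01,0.07,0,0,0, 0,-0.11,0.03,0.07,0,0,0, 0,-0.11,0.03,0.07,0,0,0, 0,-0.11,0.03,0.07,0,0,0]'
python3 look.py w16
python3 - <<'E'
import cv2
im=cv2.imread("pics/w16.png");cv2.imwrite("pics/w16c.png",cv2.resize(im[20:220,200:460],None,fx=3,fy=3,interpolation=cv2.INTER_CUBIC))
E
```

```text
t: 13.25
tool_pos: [0.514, -0.0874, 0.2012]
tool_rot: [0.204, 1.561, -0.203]
contact_force: [-0.6, -0.1, -0.1]
opening: 0.0
13.25 [ 0.514  -0.0874  0.2012] [ 0.2038  1.5612 -0.2032] [-0.5867 -0.0574 -0.0676] 3.92600387693633e-05
```

View pics/w16c.png

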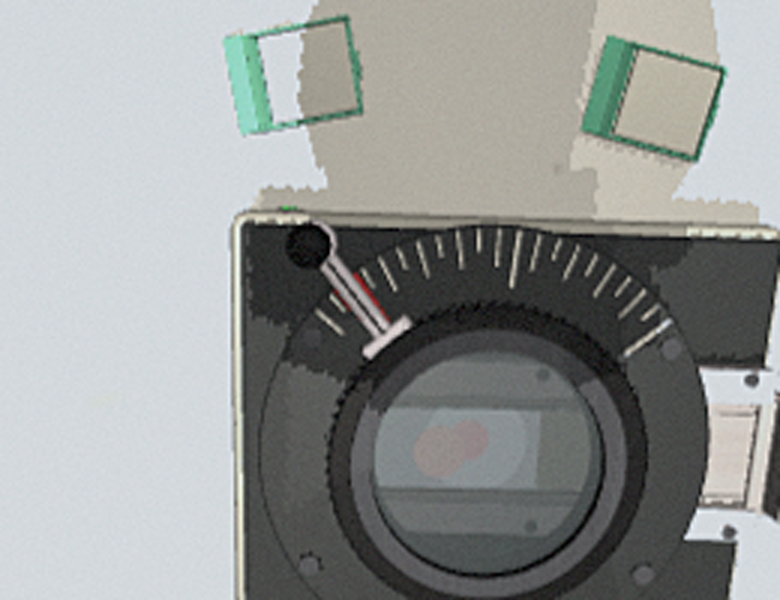

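Run:
```python
from h import *
im=cv2.imread("pics/w16.png");cv2.imwrite("pics/w16t.png",cv2.resize(im[130:220,400:500],None,fx=6,fy=6,interpolation=cv2.INTER_CUBIC))
```

```text
(no output)
```

View pics/w16t.png

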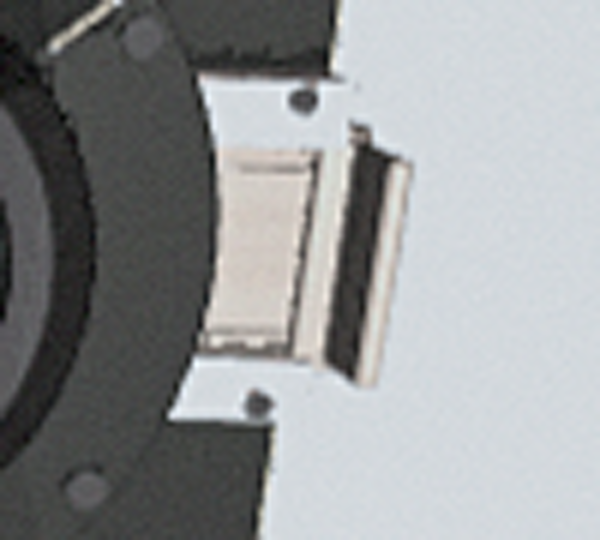

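Run:
```python
from h import *
o=np.load("pics/w16_o.npz");p=ctrl.camera_params("wrist")
g=lambda x,y,z: inV(onz(p,(x+.5)/6+400-.5,(y+.5)/6+130-.5,z,o)).round(4)
for q in((410,160,.063),(380,385,.063),(388,155,.063),(358,380,.063),(333,76,.04),(262,535,.04),(150,40,.064)): print(g(*q))
```

```text
[-0.0158  0.0958  0.063 ]
[0.0194 0.0969 0.063 ]
[-0.0164  0.0924  0.063 ]
[0.0187 0.0934 0.063 ]
[-0.0247  0.092   0.04  ]
[0.054  0.0917 0.04  ]
[-0.0326  0.0545  0.064 ]
```

```bash
python3 -c "
from h import *
o=ctrl.get_obs();print(o['t'],o['contact_force']);print(ctrl.finish_job())"
```

```text
13.3 [-0.12669215 -0.23687421 -0.23904105]
the job is handed in; nothing more can be done
None
```

I pushed the tray fully home and set the analyser lever on the red mark, then handed the job in at t = 13.3 s with the gripper clear of everything.

- **Tray:** With the fingers shut, I pushed the tab in until the tray met the end stop. The fingertips stopped moving and the force rose to about 15 N. The last picture puts the tab's outer face about 96 mm left of the ring's axis, against a nominal 96 mm.
- **Lever:** I pushed the pin round after the tray. The first push went about 2.6° past the middle of the mark, near the wedge's edge, so I nudged it back from the other side. Measured just before I drew back, it pointed to about 219.9° against 220° for the mark's middle. The last picture shows red on both sides of the bar.
- **The rest:** I gripped and lifted nothing. Both wax blocks look unmoved in the last close-up. I did not re-measure the jars at the end, but nothing went near them below 80 mm height.
- **Disagreements:**
  - The early fixed-camera estimates differed from the wrist camera by 5 to 10 mm, so I worked from the wrist views.
  - A force of about 7 N upward appeared at first contact with the tab; it went away after I raised the fingertips 2 mm.

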